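# Pour two sample tubes into the grooved tray beside the microscope

## Robot

A 6-joint arm with a two-finger parallel gripper is mounted at the origin on the work surface. World frame = base frame: x ahead of the robot, y to its left, z up, the work surface at z = 0. Lengths are in mm, angles in rad, forces in N, time in s.
With the tool pointing down it reaches from about 275 to 1000 mm from the base axis. Payload 8.4 kg.
Tool frame: the origin (TCP) lies on the centre line of the jaws, within the pads' length; the fingertips stand 25 mm ahead of it and the grasp point (between the pads) lies 6 mm ahead of it; z points along the fingers, x is the direction in which the jaws open and shut, and the axes are right-handed (so a half turn about z gives the same grasp; the last joint's range is limited). The gripper opens to 85 mm and grips with 20 to 120 N. Pads are 22 mm wide; open, the fingers measure 114 mm over their backs; the gripper's body (76 mm by 85 mm) begins 54 mm behind the grasp point. The pads swing forward as they close: fully open they stand 13 mm farther back than shut.
Start: joints at [1.105, 0.353, 1.633, -0, 1.155, -0.002], TCP at [279.593, 558.977, 221.381] pointing down, gripper open.
Joint ranges: [-2.63, 2.63], [-0.92, 2.1], [0.06, 2.66], [-1.3, 4.44], [0, 2.69], [-3.02, 3.02]. Speed limits (rad/s): [2.22, 2.22, 2.79, 3.14, 3.14, 3.14].

## Interface

Orientations are given as [roll, pitch, yaw] about the fixed x, y, z axes, in that order (R = Rz(yaw) Ry(pitch) Rx(roll)).
In Python, from rig import r gives the robot as it stands. The module is installed in compiled form; this text tells all that it offers.
- The arm moves only by the tool jog_arm, never from a script. Its argument "deltas" is a list of rows, each an object with "gripper": the gripper command: -1 is fully open, 1 is shut, values between are in proportion; "translation": the shift along the world's x, y, z in units of 10 cm (1.0 is 10 cm), a list of three; "dr": the turn, a rotation vector about the world's x, y, z in units of pi/2 rad (1.0 is pi/2 rad), a list of three. In form: [{"gripper": gripper, "translation": [x, y, z], "dr": [wx, wy, wz]}, ...]. A call has 1 to 12 rows; each row shifts and turns the commanded pose from where the row before left it; what a row does not reach is not made up. A row lasts 1/12 s, in which the tool goes at most 41.7 mm and 7.16 degrees, less where a joint would pass 70% of its speed; a pose out of reach is approached as far as the arm can. A call with a number of a shift or a turn outside -1 to 1 is refused whole. A call with a gripper value outside its range is refused whole. The fingers move at their own pace and stop on an object; "squeeze" is the grip in N (left out, the last holds). Time passes only in rows, so rows that do not move let the fingers close. It gives the time, the measured TCP pose, the force and the opening at its end, in the units of the state.
- r.sense(): the state, without advancing time (a new reading comes with each control period).
- r.grab_frame(name): name is "scene" or "top" or "wrist"; returns the picture (384x512x3 uint8, blue, green, red); there is no depth.
- r.calibration(name): a dict with "mtx" (3x3 intrinsics, pixels), "world_from_camera" (4x4, takes a point from camera to world coordinates). Camera axes: x right, y down, z forward; pixel columns grow to the right and rows downward; lengths in mm; the calibration is good to about 2 mm. A picture is of the moment at which its call begins: read the wrist's pose just before it. calibration takes no time and is no camera call; for the wrist camera it gives the pose at the moment of the call.
- r.sign_off(): hands the job in, once; it reports no verdict.
The state is a dict: "clock": time; "qpos": joint angles; "qvel": joint speeds; "joint_efforts": joint torques, N m; "eef_pos": TCP position; "tcp_rot": TCP orientation; "contact_force": force on the tool from outside, world axes, zero at the start; "wrist_torque": the same for the moment, N m; "opening": opening from 0.0 (shut) to 1.0 (fully open).
Only numpy, scipy, OpenCV 4.12 (cv2) and the standard library are available. Lean on these libraries where they do the work, as an engineer would, in place of code of your own. Each camera call takes 0.05 s, during which the arm holds its last target. There are 200 camera calls.

## Task

Lift the yellow scoop by its upright tab, carry it without spilling to the white grooved tray, and with its lip held low over the tray tip it so that the two green sample tubes roll out and each settles in a groove of its own. Keep your fingers off the tubes. Then stand the empty scoop upright on the desk and let go.

Things in the scene. Friction and masses are not known exactly. Their poses are not given: they have to be found in the camera images.
- scoop: Yellow scoop, loose, 150 g, 67 x 100 mm (not the blue one). Origin on its underside, mouth to -x. In mm: floor slopes from z 7 at the back (x 30) up to the lip (x -25, z 19), 12 deg: tubes lie at the back, roll out when the mouth is tipped down over 12 deg, 35 empties it. Grip tab: upright plate, x 30 to 42, y -25 to 25, top z 75; pinch along x from above, fingertips above z 36 to clear the tubes.
- tray: White tray, fixed, 142 (x) x 124 mm. Origin under its centre. In mm: floor z 8; five teal ribs along y, 5 high, 10 wide, at x -39, -13, 13, 39, 65, make five grooves along y, centred at x -52, -26, 0, 26, 52. End wall at x -63 (top z 34) stops tubes; the +x end is open: pour from there towards -x. Side walls at y -57 and 57, top z 24. A tube in a groove has its axis at z 17.
- tube_a: One of the two green sealed sample tubes with a white cap band, round with domed ends, diameter 18 mm, 84 mm long, rigid, about 30 g. It starts in the yellow scoop, lying across it (the one next to its back wall at the start). Origin at its middle, on its axis; y runs along the tube.
- tube_b: One of the two green sealed sample tubes with a white cap band, round with domed ends, diameter 18 mm, 84 mm long, rigid, about 30 g. It starts in the yellow scoop, lying across it (the one nearer its mouth at the start). Origin at its middle, on its axis; y runs along the tube.
There are look-alikes about, which are no part of the job. Of the things that look like the scoop, take the one that is farthest from the robot's base at the start.

How it is judged:
By the outcome, as a careful person would: the job done as asked, in the order asked, and still so for the second after the job is handed in, with the robot touching nothing.
It also fails if it takes over 64 s, if anything falls off the work surface, if the arm or the gripper's body presses on something with over 40 N, if the wrist force passes 120 N, or if a joint passes its speed limit or range.

## Working session

There is one attempt and no reset: what is moved stays moved. The work goes in short steps, Python scripts to look and compute and a tool call to move; the robot and the scene stay as the last step left them, time stands still between calls to the robot, and variables do not carry over. Pictures are saved under pics/ and viewed, about 8 in all and at most 12, crops included, and the job is handed in when it is done.

Besides the shell and the picture viewer there is one more tool, called after "Emit:" in YAML: its name, and indented under it one key for each argument. jog_arm: Moves the arm, as the interface text tells. Shifts and turns lie within -1 to 1; 1 stands for 10 cm of shift or pi/2 rad of turn. Its arguments: {"type":"object","properties":{"deltas":{"type":"array"},"squeeze":{"type":"number"}},"required":["deltas"]}

```bash
mkdir -p pics; python3 - <<'E'
from rig import r
import cv2,numpy as np
for n in("scene","top"):
    cv2.imwrite(f"pics/{n}0.png",r.grab_frame(n)); c=r.calibration(n); print(n,np.round(c["mtx"],1).tolist(),np.round(c["world_from_camera"],3).tolist())
a=np.hstack([cv2.imread("pics/scene0.png"),cv2.imread("pics/top0.png")])
print(r.sense())
E
```

```text
scene [[368.7, 0.0, 255.9], [0.0, 368.7, 188.8], [0.0, 0.0, 1.0]] [[-0.524, 0.559, -0.642, 1080.217], [0.852, 0.333, -0.405, 391.849], [-0.013, -0.759, -0.651, 710.113], [0.0, 0.0, 0.0, 1.0]]
top [[480.7, 0.0, 257.6], [0.0, 480.7, 187.5], [0.0, 0.0, 1.0]] [[0.015, -0.983, 0.185, 235.458], [-0.999, -0.021, -0.032, 17.073], [0.035, -0.184, -0.982, 1120.537], [0.0, 0.0, 0.0, 1.0]]
{'clock': 0.1, 'qpos': array([ 1.10459635e+00,  3.53578133e-01,  1.63406540e+00, -2.56719735e-05,
        1.15521771e+00, -2.38247086e-03]), 'qvel': array([-0.00128029, -0.00171399, -0.00286977,  0.00065392, -0.00094803,
        0.00013766]), 'joint_efforts': array([-1.29861895e-03, -6.06359053e+01, -3.42823935e+01, -1.74858465e-04,
        3.94591931e-03,  4.42062753e-05]), 'eef_pos': array([279.39906568, 558.56924768, 220.73482973]), 'tcp_rot': array([3.14157220e+00, 1.26863987e-03, 1.10698919e+00]), 'contact_force': array([ 0.10868833, -0.28006172,  0.83568349]), 'wrist_torque': array([0.01791651, 0.02697522, 0.02907606]), 'opening': 1.0033150300813687}
```

View pics/top0.png

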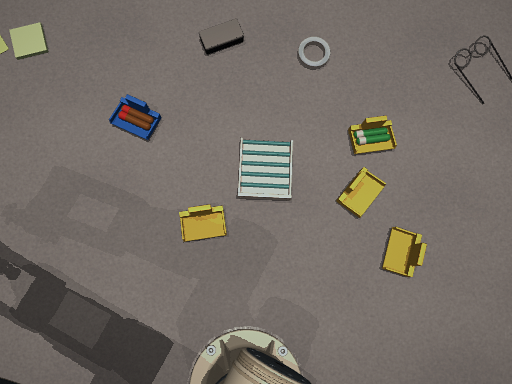

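View pics/scene0.png

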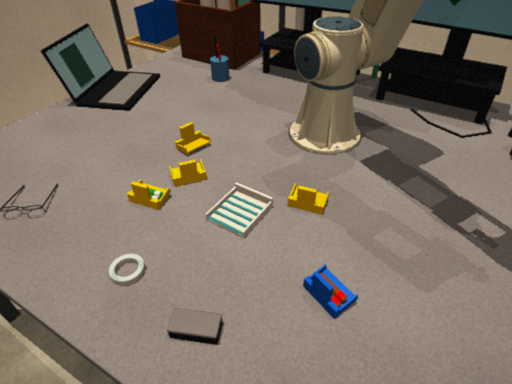

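The top view shows the loaded yellow scoop at about (372,135) with its tab on the far side (377,123). The tray is at (265,169), with its end wall facing the robot (row 196) and its open end on the far side. The scene view agrees: loaded scoop at (148,195), tray at (240,210). I'll zoom in on both to measure.

```bash
cat > h.py <<'E'
from rig import r
import cv2,numpy as np
def ray(n,p,z,c=None):
    c=c or r.calibration(n); T=c["world_from_camera"]; d=T[:3,:3]@np.linalg.solve(c["mtx"],[p[0],p[1],1.])
    return T[:3,3]+d*(z-T[2,3])/d[2]
def proj(n,P,c=None):
    c=c or r.calibration(n); T=np.linalg.inv(c["world_from_camera"]); q=c["mtx"]@(T[:3,:3]@np.asarray(P,float)+T[:3,3]); return q[:2]/q[2]
E
python3 - <<'E'
from h import *
t=cv2.imread("pics/top0.png");s=cv2.imread("pics/scene0.png")
A=cv2.resize(t[110:162,345:401],None,fx=7,fy=7,interpolation=cv2.INTER_CUBIC)
B=cv2.resize(t[134:204,232:298],None,fx=6,fy=6,interpolation=cv2.INTER_CUBIC)
C=np.zeros((440,800,3),np.uint8);C[:A.shape[0],:A.shape[1]]=A;C[:B.shape[0],400:400+B.shape[1]]=B
cv2.imwrite("pics/crop.png",C)
hsv=cv2.cvtColor(t,cv2.COLOR_BGR2HSV)
def show(name,m,z,box):
    M=np.zeros_like(m);x0,y0,x1,y1=box;M[y0:y1,x0:x1]=m[y0:y1,x0:x1]
    cs,_=cv2.findContours(M,cv2.RETR_EXTERNAL,cv2.CHAIN_APPROX_NONE)
    for c in sorted(cs,key=cv2.contourArea)[::-1][:6]:
        if cv2.contourArea(c)<15:continue
        b=cv2.boxPoints(cv2.minAreaRect(c)); print(name,cv2.contourArea(c),[(p.round(1).tolist(),ray("top",p,z)[:2].round(0).tolist()) for p in b])
show("yellow",cv2.inRange(hsv,(18,100,60),(34,255,255)),0,(340,105,405,165))
show("green",cv2.inRange(hsv,(45,100,40),(80,255,255)),25,(340,105,405,165))
show("teal",cv2.inRange(hsv,(80,60,40),(100,255,255)),13,(230,130,300,205))
show("tray",cv2.inRange(hsv,(0,0,150),(180,60,255))|cv2.inRange(hsv,(80,60,40),(100,255,255)),24,(230,130,300,205))
E
```

```text
yellow 1322.0 [([345.6000061035156, 122.5], [613.0, -232.0]), ([389.1000061035156, 112.69999694824219], [641.0, -341.0]), ([397.0, 147.39999389648438], [553.0, -357.0]), ([353.5, 157.3000030517578], [526.0, -250.0])]
green 286.0 [([362.79998779296875, 129.8000030517578], [588.0, -268.0]), ([388.3999938964844, 125.9000015258789], [599.0, -330.0]), ([390.5, 139.5], [565.0, -334.0]), ([364.8999938964844, 143.39999389648438], [554.0, -272.0])]
green 15.0 [([352.8999938964844, 131.6999969482422], [582.0, -244.0]), ([355.6000061035156, 130.8000030517578], [585.0, -250.0]), ([359.5, 142.5], [556.0, -259.0]), ([356.79998779296875, 143.39999389648438], [553.0, -253.0])]
teal 129.0 [([241.8000030517578, 164.10000610351562], [499.0, 20.0]), ([242.0, 160.5], [508.0, 19.0]), ([289.20001220703125, 162.89999389648438], [505.0, -93.0]), ([289.0, 166.5], [496.0, -92.0])]
teal 126.5 [([240.89999389648438, 174.89999389648438], [473.0, 21.0]), ([241.0, 171.1999969482422], [482.0, 21.0]), ([288.20001220703125, 173.39999389648438], [479.0, -90.0]), ([288.0, 177.10000610351562], [470.0, -90.0])]
teal 125.0 [([240.89999389648438, 185.6999969482422], [447.0, 21.0]), ([241.10000610351562, 182.0], [456.0, 20.0]), ([288.1000061035156, 184.3000030517578], [453.0, -90.0]), ([288.0, 187.89999389648438], [444.0, -90.0])]
teal 124.0 [([242.8000030517578, 143.0], [551.0, 18.0]), ([243.0, 139.39999389648438], [560.0, 18.0]), ([289.20001220703125, 141.8000030517578], [557.0, -93.0]), ([289.0, 145.39999389648438], [548.0, -92.0])]
teal 120.0 [([242.0, 153.5], [525.0, 20.0]), ([242.1999969482422, 149.89999389648438], [534.0, 19.0]), ([289.1000061035156, 152.3000030517578], [531.0, -93.0]), ([288.8999938964844, 156.0], [522.0, -92.0])]
tray 2805.5 [([237.5, 195.5], [422.0, 28.0]), ([239.8000030517578, 137.89999389648438], [560.0, 26.0]), ([293.20001220703125, 140.0], [558.0, -101.0]), ([290.8999938964844, 197.6999969482422], [419.0, -96.0])]
```

View pics/crop.png

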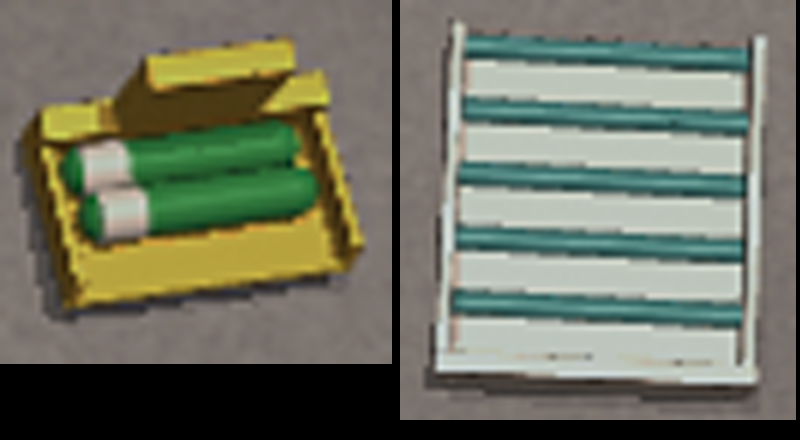

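The crop shows the tab top with corners at about (366,118.6), (386.9,115.7), (387.3,120) and (366.4,122.6) px, and the two tubes lying against the back wall. From the ribs, the tray origin is at about (489,-36) with yaw near -0.02. Next I'll compute the scoop pose.

```bash
python3 - <<'E'
from h import *
P=[ray("top",p,75)[:2] for p in[(366,118.6),(386.9,115.7),(387.3,120.1),(366.4,122.6)]]
print(np.round(P,1).tolist(),np.mean(P,0))
for a,b in((0,1),(3,2)): d=P[a]-P[b]; print("yaw",np.arctan2(-d[0],d[1]))
# lip front edge ~ z19 
Q=[ray("top",(345+x/7,110+y/7),19)[:2] for x,y in[(72,306),(345,270)]]; d=Q[0]-Q[1]; print(np.round(Q,1),"yaw",np.arctan2(-d[0],d[1]))
t=[ray("top",(345+x/7,110+y/7),25)[:2] for x,y in[(82,215),(318,183),(66,168),(298,135)]]
for a,b in((0,1),(2,3)): d=t[a]-t[b]; print("tube yaw",np.arctan2(-d[0],d[1]),(t[a]+t[b])/2)
E
```

```text
[[598.4, -263.0], [606.7, -311.7], [596.2, -312.2], [588.9, -263.6]] [ 597.54823362 -287.62818785]
yaw 0.1687009228906889
yaw 0.14898338443501613
[[ 529.7 -249.9]
 [ 544.6 -344.2]] yaw 0.15745988075041056
tube yaw 0.16280761305276562 [ 566.77612533 -293.35504222]
tube yaw 0.17034709767890038 [ 583.47580849 -287.64799418]
```

Emit:
jog_arm:
  deltas:
    - {"gripper":-1,"translation":[0.14,-0.37,0.0],"dr":[0,0,-0.076]}
    - {"gripper":-1,"translation":[0.14,-0.37,0.0],"dr":[0,0,-0.076]}
    - {"gripper":-1,"translation":[0.14,-0.37,0.0],"dr":[0,0,-0.076]}
    - {"gripper":-1,"translation":[0.14,-0.37,0.0],"dr":[0,0,-0.076]}
    - {"gripper":-1,"translation":[0.14,-0.37,0.0],"dr":[0,0,-0.076]}
    - {"gripper":-1,"translation":[0.14,-0.37,0.0],"dr":[0,0,-0.076]}
    - {"gripper":-1,"translation":[0.14,-0.37,0.0],"dr":[0,0,-0.076]}
    - {"gripper":-1,"translation":[0.14,-0.37,0.0],"dr":[0,0,-0.076]}
    - {"gripper":-1,"translation":[0.14,-0.37,0.0],"dr":[0,0,0]}
    - {"gripper":-1,"translation":[0.14,-0.37,0.0],"dr":[0,0,0]}
    - {"gripper":-1,"translation":[0.14,-0.37,0.0],"dr":[0,0,0]}
    - {"gripper":-1,"translation":[0.14,-0.37,0.0],"dr":[0,0,0]}

```text
clock: 1.1
eef_pos: [447.7, 113.1, 221.4]
tcp_rot: [-3.142, -0.0, 0.152]
contact_force: [0.7, -0.3, 0.2]
opening: 1.001
```

Emit:
jog_arm:
  deltas:
    - {"gripper":-1,"translation":[0.136,-0.364,0.0],"dr":[0,0,0.007]}
    - {"gripper":-1,"translation":[0.136,-0.364,0.0],"dr":[0,0,0]}
    - {"gripper":-1,"translation":[0.136,-0.364,0.0],"dr":[0,0,0]}
    - {"gripper":-1,"translation":[0.136,-0.364,0.0],"dr":[0,0,0]}
    - {"gripper":-1,"translation":[0.136,-0.364,0.0],"dr":[0,0,0]}
    - {"gripper":-1,"translation":[0.136,-0.364,0.0],"dr":[0,0,0]}
    - {"gripper":-1,"translation":[0.136,-0.364,0.0],"dr":[0,0,0]}
    - {"gripper":-1,"translation":[0.136,-0.364,0.0],"dr":[0,0,0]}
    - {"gripper":-1,"translation":[0.136,-0.364,0.0],"dr":[0,0,0]}
    - {"gripper":-1,"translation":[0.136,-0.364,0.0],"dr":[0,0,0]}
    - {"gripper":-1,"translation":[0.136,-0.364,0.0],"dr":[0,0,0]}
    - {"gripper":-1,"translation":[0,0,0],"dr":[0,0,0]}

```text
clock: 2.1
eef_pos: [598.7, -291.5, 220.7]
tcp_rot: [3.139, -0.001, 0.16]
contact_force: [-1.8, 1.3, -0.2]
opening: 0.997
```

```bash
python3 - <<'E'
from h import *
s=r.sense();c=r.calibration("wrist");f=r.grab_frame("wrist")
print(s["eef_pos"],s["tcp_rot"])
print(np.round(c["mtx"],1).tolist(),np.round(c["world_from_camera"],3).tolist())
yaw=.163;R=np.array([[np.cos(yaw),-np.sin(yaw)],[np.sin(yaw),np.cos(yaw)]])
o=np.array([597.5,-287.6])-R@[36,0];print("origin",o)
for x,y in((30,-25),(30,25),(42,25),(42,-25)):
    p=R@[x,y]+o; q=proj("wrist",[*p,75],c); print(q); cv2.drawMarker(f,tuple(int(v) for v in q.round()),(255,0,255),0,8,1)
g=np.array(f);cv2.imwrite("pics/w1.png",g)
E
```

```text
[ 598.70125435 -291.54543668  220.68614116] [ 3.13882739e+00 -7.67427957e-04  1.59954131e-01]
[[270.9, 0.0, 253.5], [0.0, 270.9, 190.0], [0.0, 0.0, 1.0]] [[0.987, 0.151, 0.05, 584.364], [0.159, -0.938, -0.307, -213.766], [0.001, 0.311, -0.95, 373.224], [0.0, 0.0, 0.0, 1.0]]
origin [ 561.97718407 -293.44205002]
[249.22072629 191.97179638]
[248.8404859  149.01643683]
[259.71374953 148.9766406 ]
[259.55656636 191.93441359]
```

View pics/w1.png

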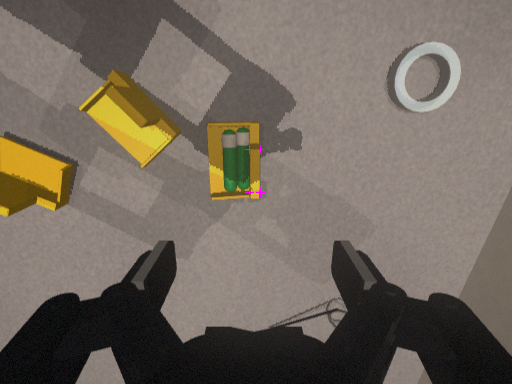

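The wrist view shows the scoop at (235,160) with its tab at about (254,170). My projected markers match the tab edges, and the jaws straddle it, centred at column 254. I'll descend part way and look again from closer.

Emit:
jog_arm:
  deltas:
    - {"gripper":-1,"translation":[-0.01,0.03,-0.3],"dr":[0,0,0.002]}
    - {"gripper":-1,"translation":[0,0,-0.3],"dr":[0,0,0]}
    - {"gripper":-1,"translation":[0,0,-0.3],"dr":[0,0,0]}
    - {"gripper":-1,"translation":[0,0,0],"dr":[0,0,0]}
    - {"gripper":-1,"translation":[0,0,0],"dr":[0,0,0]}

```text
clock: 2.57
eef_pos: [594.9, -281.1, 130.1]
tcp_rot: [-3.139, 0.003, 0.167]
contact_force: [0.0, 0.7, 0.9]
opening: 0.997
```

```bash
python3 - <<'E'
from h import *
s=r.sense();c=r.calibration("wrist");f=r.grab_frame("wrist")
print(s["eef_pos"],s["tcp_rot"])
cv2.imwrite("pics/w2raw.png",f)
yaw=.163;R=np.array([[np.cos(yaw),-np.sin(yaw)],[np.sin(yaw),np.cos(yaw)]])
o=np.array([597.5,-287.6])-R@[36,0]
Q=[]
for x,y in((30,-25),(30,25),(42,25),(42,-25)):
    p=R@[x,y]+o; q=proj("wrist",[*p,75],c); print(q); Q.append(q)
x0,y0=np.mean(Q,0).astype(int)-[90,70]
x0=max(x0,0);y0=max(y0,0)
g=cv2.resize(f[y0:y0+140,x0:x0+180],None,fx=4,fy=4,interpolation=cv2.INTER_CUBIC)
for q in Q: cv2.drawMarker(g,tuple(int(v) for v in ((q-[x0,y0]+.5)*4)),(255,0,255),0,10,1)
print(x0,y0);cv2.imwrite("pics/w2.png",g)
E
```

```text
[ 594.85597021 -281.13035524  130.13433544] [-3.13909564  0.00331633  0.16659602]
[250.33027953 238.07128904]
[250.30458314 181.89836984]
[265.32316469 181.95701027]
[264.35757293 238.13224418]
167 140
```

View pics/w2.png

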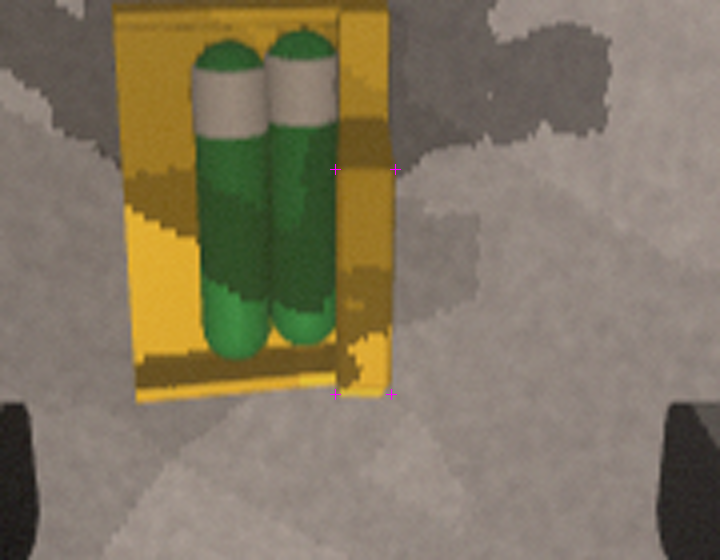

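The markers land on the tab edges at (335–395, 169–394) in the crop, so the pose estimate is good to about 1 mm. I'll let the arm settle before going down.

Emit:
jog_arm:
  deltas:
    - {"gripper":-1,"translation":[0,0,-0.1],"dr":[0,0,0]}
    - {"gripper":-1,"translation":[0,0,0],"dr":[0,0,0]}
    - {"gripper":-1,"translation":[0,0,0],"dr":[0,0,0]}
    - {"gripper":-1,"translation":[0,0,0],"dr":[0,0,0]}

```text
clock: 2.95
eef_pos: [596.6, -282.6, 122.3]
tcp_rot: [3.141, -0.001, 0.166]
contact_force: [1.0, -0.8, 0.6]
opening: 1.003
```

Emit:
jog_arm:
  deltas:
    - {"gripper":-1,"translation":[0.01,-0.045,-0.2],"dr":[0,0,-0.002]}
    - {"gripper":-1,"translation":[0,0,-0.2],"dr":[0,0,0]}
    - {"gripper":-1,"translation":[0,0,-0.16],"dr":[0,0,0]}
    - {"gripper":-1,"translation":[0,0,0],"dr":[0,0,0]}
    - {"gripper":-1,"translation":[0,0,0],"dr":[0,0,0]}
    - {"gripper":-1,"translation":[0,0,0],"dr":[0,0,0]}

```text
clock: 3.45
eef_pos: [597.9, -287.3, 66.6]
tcp_rot: [3.141, -0.001, 0.163]
contact_force: [0.5, -0.6, 0.0]
opening: 0.998
```

Emit:
jog_arm:
  deltas:
    - {"gripper":0,"translation":[0,0,0],"dr":[0,0,0]}
    - {"gripper":0.5,"translation":[0,0,0],"dr":[0,0,0]}
    - {"gripper":0.7,"translation":[0,0,0],"dr":[0,0,0]}
    - {"gripper":1,"translation":[0,0,0],"dr":[0,0,0]}
    - {"gripper":1,"translation":[0,0,0],"dr":[0,0,0]}
    - {"gripper":1,"translation":[0,0,0],"dr":[0,0,0]}
    - {"gripper":1,"translation":[0,0,0],"dr":[0,0,0]}
    - {"gripper":1,"translation":[0,0,0],"dr":[0,0,0]}
    - {"gripper":1,"translation":[0,0,0],"dr":[0,0,0]}
    - {"gripper":1,"translation":[0,0,0],"dr":[0,0,0]}
  squeeze: 70

```text
clock: 4.28
eef_pos: [597.1, -286.9, 65.3]
tcp_rot: [-3.142, 0.0, 0.163]
contact_force: [0.1, -0.5, -0.2]
opening: -0.002
```

```bash
python3 - <<'E'
from h import *
a=r.grab_frame("wrist");b=r.grab_frame("scene");t=r.grab_frame("top")
print(r.sense()["opening"],r.sense()["eef_pos"])
B=cv2.resize(b[150:230,90:200],None,fx=3.5,fy=3.5,interpolation=cv2.INTER_CUBIC)
A=cv2.resize(a,None,fx=.78,fy=.78)
C=np.zeros((600,800,3),np.uint8);C[:A.shape[0],:A.shape[1]]=A;C[:B.shape[0],410:410+B.shape[1]]=B
T=cv2.resize(t[100:170,335:425],None,fx=3.5,fy=3.5,interpolation=cv2.INTER_CUBIC);C[310:310+T.shape[0],:T.shape[1]]=T
A=cv2.resize(a[150:290,180:330],None,fx=2.0,fy=2.0);C[300:300+A.shape[0],410:410+A.shape[1]]=A
cv2.imwrite("pics/g1.png",C)
E
```

```text
-0.002705880554628274 [ 597.1577237  -286.89773365   65.31707578]
```

View pics/g1.png

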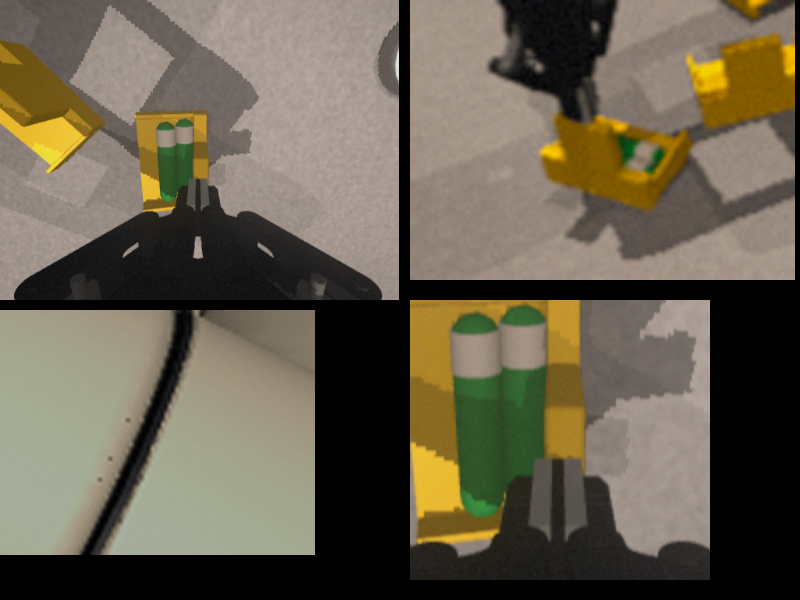

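```bash
python3 - <<'E'
from h import *
s=r.sense();p=s["eef_pos"];c=r.calibration("wrist");print(p,c["world_from_camera"][:3,3])
for dz in(-25,-6,0,20): print(dz,proj("wrist",p+[0,0,dz],c),proj("scene",p+[0,0,dz]))
yaw=.163;R=np.array([[np.cos(yaw),-np.sin(yaw)],[np.sin(yaw),np.cos(yaw)]])
o=np.array([597.5,-287.6])-R@[36,0]
for x,y in((30,-25),(30,25),(42,25),(42,-25)): q=[*(R@[x,y]+o),75];print(proj("wrist",q,c),proj("scene",q))
f=r.grab_frame("wrist");b=r.grab_frame("scene")
g=cv2.resize(f[110:260,180:330],None,fx=4,fy=4)
b0=cv2.resize(b[160:220,110:170],None,fx=8,fy=8,interpolation=cv2.INTER_CUBIC)[:, :200*2+80]
A=cv2.resize(g,(400,400));B=cv2.resize(b0,(400,400));cv2.imwrite("pics/g2.png",np.hstack([A,B]))
E
```

```text
[ 597.1577237  -286.89773365   65.31707578] [ 582.79673449 -209.56478013  218.08059774]
-25 [255.78313024 218.00905612] [141.77235254 193.38148608]
-6 [256.02344147 229.95333848] [140.28263232 188.16395325]
0 [256.10997297 234.25424715] [139.80457981 186.48964248]
20 [256.44580234 250.94610489] [138.18389525 180.81342574]
[246.85375253 278.83009719] [132.47569651 180.30990257]
[246.14110729 203.49954718] [147.78136188 184.57995954]
[267.40619576 203.48887273] [145.16300521 187.26033896]
[266.17128335 278.82108383] [129.76773052 182.91494417]
```

View pics/g2.png

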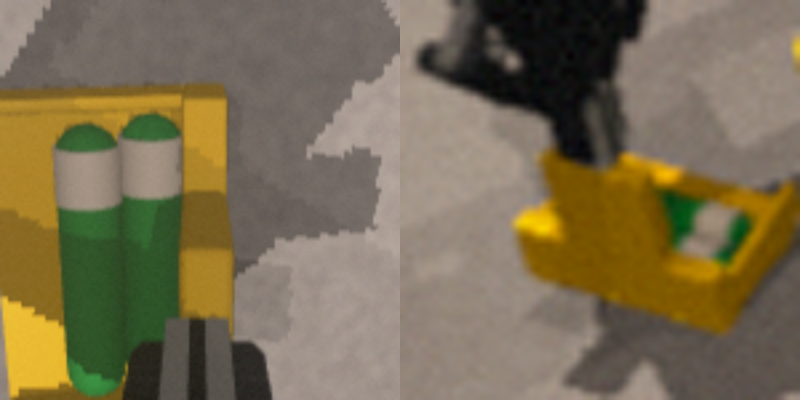

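The crops show the fingers shut, with their visible ends at about (255,230) in the wrist view, right at the tab top, and the tab face bare in the scene view. So the grip missed. I'll lift with the fingers shut and measure where the tips really are in both views.

Emit:
jog_arm:
  deltas:
    - {"gripper":1,"translation":[0,0,0.3],"dr":[0,0,0]}
    - {"gripper":1,"translation":[0,0,0.3],"dr":[0,0,0]}
    - {"gripper":1,"translation":[0,0,0.3],"dr":[0,0,0]}
    - {"gripper":1,"translation":[0,0,0],"dr":[0,0,0]}
    - {"gripper":1,"translation":[0,0,0],"dr":[0,0,0]}
    - {"gripper":1,"translation":[0,0,0],"dr":[0,0,0]}

```text
clock: 5.03
eef_pos: [596.8, -286.7, 154.9]
tcp_rot: [-3.141, 0.0, 0.163]
contact_force: [-0.0, 0.1, -0.9]
opening: -0.001
```

```bash
python3 - <<'E'
from h import *
s=r.sense();p=s["eef_pos"];c=r.calibration("wrist");print(p,s["tcp_rot"],s["contact_force"])
f=r.grab_frame("wrist");b=r.grab_frame("scene")
cv2.imwrite("pics/w3raw.png",f);cv2.imwrite("pics/s3raw.png",b)
A=cv2.resize(f[180:280,205:305],None,fx=4,fy=4,interpolation=cv2.INTER_CUBIC)
B=cv2.resize(b[130:210,100:180],None,fx=5,fy=5,interpolation=cv2.INTER_CUBIC)
for dz,col in((-25,(0,0,255)),(0,(255,0,255))):
    q=proj("wrist",p+[0,0,dz],c);w=proj("scene",p+[0,0,dz]);print(dz,q,w)
    cv2.drawMarker(A,tuple(int(v) for v in (q-[205,180]+.5)*4),col,0,12,1)
    cv2.drawMarker(B,tuple(int(v) for v in (w-[100,130]+.5)*5),col,0,12,1)
cv2.imwrite("pics/g3.png",np.hstack([A,B]))
E
```

```text
[ 596.78823571 -286.74456544  154.9373725 ] [-3.14132247e+00  4.36497345e-04  1.62981597e-01] [-0.00222889  0.09909715 -0.90776143]
-25 [255.77484759 218.05042019] [134.55644349 167.54096693]
0 [256.08750767 234.29374683] [132.34387766 159.78201521]
```

View pics/g3.png

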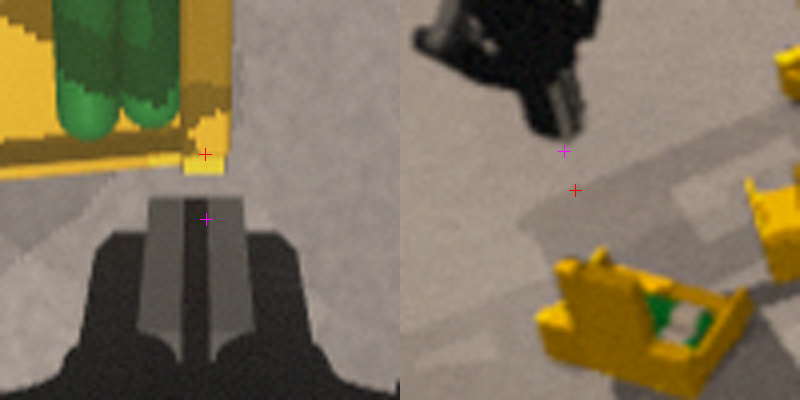

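In both views the visible fingertips end about 8 mm above the reported TCP: scene tip at (133,157) against the TCP projection at (132,160). They should be 25 mm ahead of it, so the real tips sit about 33 mm higher than described. The first pinch therefore closed just at or above the tab top (z about 73–75). I'll go about 33 mm lower, to TCP z of about 34, which puts the tips at about z 42.

Emit:
jog_arm:
  deltas:
    - {"gripper":-1,"translation":[0,0,0],"dr":[0,0,0]}
    - {"gripper":-1,"translation":[0,0,0],"dr":[0,0,0]}
    - {"gripper":-1,"translation":[0,0,0],"dr":[0,0,0]}
    - {"gripper":-1,"translation":[0,0,0],"dr":[0,0,0]}
    - {"gripper":-1,"translation":[0,0,0],"dr":[0,0,0]}
    - {"gripper":-1,"translation":[0.005,0,-0.25],"dr":[0,0,0]}
    - {"gripper":-1,"translation":[0,0,-0.25],"dr":[0,0,0]}
    - {"gripper":-1,"translation":[0,0,-0.2],"dr":[0,0,0]}
    - {"gripper":-1,"translation":[0,0,-0.1],"dr":[0,0,0]}
    - {"gripper":-1,"translation":[0,0,-0.1],"dr":[0,0,0]}
    - {"gripper":-1,"translation":[0,0,-0.1],"dr":[0,0,0]}
    - {"gripper":-1,"translation":[0,0,0],"dr":[0,0,0]}

```text
clock: 6.13
eef_pos: [597.1, -286.6, 53.9]
tcp_rot: [-3.141, 0.001, 0.163]
contact_force: [0.1, 0.6, -0.3]
opening: 1.0
```

Emit:
jog_arm:
  deltas:
    - {"gripper":-1,"translation":[0,0,-0.1],"dr":[0,0,0]}
    - {"gripper":-1,"translation":[0,0,-0.1],"dr":[0,0,0]}
    - {"gripper":-1,"translation":[0,0,0],"dr":[0,0,0]}
    - {"gripper":0,"translation":[0,0,0],"dr":[0,0,0]}
    - {"gripper":0.4,"translation":[0,0,0],"dr":[0,0,0]}
    - {"gripper":0.6,"translation":[0,0,0],"dr":[0,0,0]}
    - {"gripper":0.7,"translation":[0,0,0],"dr":[0,0,0]}
    - {"gripper":0.8,"translation":[0,0,0],"dr":[0,0,0]}
    - {"gripper":1,"translation":[0,0,0],"dr":[0,0,0]}
    - {"gripper":1,"translation":[0,0,0],"dr":[0,0,0]}
    - {"gripper":1,"translation":[0,0,0],"dr":[0,0,0]}
    - {"gripper":1,"translation":[0,0,0],"dr":[0,0,0]}
  squeeze: 70

```text
clock: 7.13
eef_pos: [598.1, -287.1, 35.9]
tcp_rot: [3.141, -0.001, 0.163]
contact_force: [1.0, 0.7, 5.1]
opening: 0.129
```

Opening is now 0.129 (about 11 mm), so the tab is gripped. I'll lift gently and check.

Emit:
jog_arm:
  deltas:
    - {"gripper":1,"translation":[0,0,0.02],"dr":[0,0,0]}
    - {"gripper":1,"translation":[0,0,0.05],"dr":[0,0,0]}
    - {"gripper":1,"translation":[0,0,0.1],"dr":[0,0,0]}
    - {"gripper":1,"translation":[0,0,0.15],"dr":[0,0,0]}
    - {"gripper":1,"translation":[0,0,0.2],"dr":[0,0,0]}
    - {"gripper":1,"translation":[0,0,0.15],"dr":[0,0,0]}
    - {"gripper":1,"translation":[0,0,0.08],"dr":[0,0,0]}
    - {"gripper":1,"translation":[0,0,0.03],"dr":[0,0,0]}
    - {"gripper":1,"translation":[0,0,0],"dr":[0,0,0]}
    - {"gripper":1,"translation":[0,0,0],"dr":[0,0,0]}
    - {"gripper":1,"translation":[0,0,0],"dr":[0,0,0]}

```text
clock: 8.05
eef_pos: [597.0, -286.6, 112.3]
tcp_rot: [-3.141, 0.001, 0.163]
contact_force: [-0.4, 0.7, -1.9]
opening: 0.127
```

```bash
python3 - <<'E'
from h import *
s=r.sense();print(s["eef_pos"],s["tcp_rot"],s["contact_force"],s["opening"])
f=r.grab_frame("wrist");b=r.grab_frame("scene")
B=cv2.resize(b[120:220,90:190],None,fx=4,fy=4,interpolation=cv2.INTER_CUBIC)
p=s["eef_pos"];yaw=.163;R=np.array([[np.cos(yaw),-np.sin(yaw)],[np.sin(yaw),np.cos(yaw)]]);o=p[:2]-R@[36,0];z0=p[2]-34.5
for P in((30,-25,75),(30,25,75),(42,25,75),(42,-25,75),(-25,50,0),(-25,-50,0),(42,50,0),(42,-50,0)):
    w=proj("scene",[*(R@P[:2]+o),z0+P[2]]);cv2.drawMarker(B,tuple(int(v) for v in (w-[90,120]+.5)*4),(255,0,255),0,8,1)
A=cv2.resize(f[100:250,180:330],(400,400))
cv2.imwrite("pics/g4.png",np.hstack([A,B]))
E
```

```text
[ 597.007911   -286.59120009  112.2993883 ] [-3.14057566e+00  1.44503025e-03  1.62939941e-01] [-0.35139343  0.74264464 -1.90662109] 0.12717568707821633
```

View pics/g4.png

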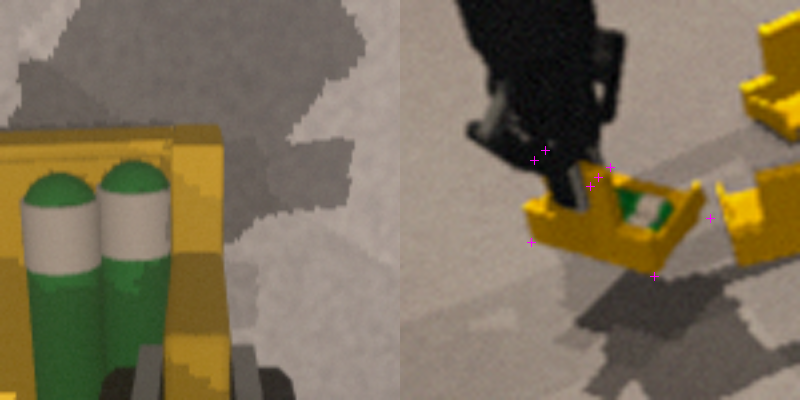

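The lift worked: the scoop is level, both green tubes are in it, and one finger is on each side of the tab. Now a smooth carry to above the tray's open side: delta (-43, +249) mm and -0.188 rad of yaw.

Emit:
jog_arm:
  deltas:
    - {"gripper":1,"translation":[-0.007,0.04,0],"dr":[0,0,-0.002]}
    - {"gripper":1,"translation":[-0.014,0.08,0],"dr":[0,0,-0.004]}
    - {"gripper":1,"translation":[-0.021,0.12,0],"dr":[0,0,-0.006]}
    - {"gripper":1,"translation":[-0.028,0.16,0],"dr":[0,0,-0.008]}
    - {"gripper":1,"translation":[-0.035,0.2,0],"dr":[0,0,-0.01]}
    - {"gripper":1,"translation":[-0.041,0.24,0],"dr":[0,0,-0.011]}
    - {"gripper":1,"translation":[-0.046,0.27,0],"dr":[0,0,-0.013]}
    - {"gripper":1,"translation":[-0.046,0.27,0],"dr":[0,0,-0.013]}
    - {"gripper":1,"translation":[-0.046,0.27,0],"dr":[0,0,-0.013]}
    - {"gripper":1,"translation":[-0.041,0.24,0],"dr":[0,0,-0.011]}
    - {"gripper":1,"translation":[-0.035,0.2,0],"dr":[0,0,-0.01]}
    - {"gripper":1,"translation":[-0.028,0.16,0],"dr":[0,0,-0.008]}

```text
clock: 9.15
eef_pos: [557.7, -59.3, 113.4]
tcp_rot: [-3.141, 0.001, -0.008]
contact_force: [-0.2, -0.6, -2.9]
opening: 0.129
```

Emit:
jog_arm:
  deltas:
    - {"gripper":1,"translation":[-0.021,0.12,0],"dr":[0,0,-0.006]}
    - {"gripper":1,"translation":[-0.014,0.08,0],"dr":[0,0,-0.004]}
    - {"gripper":1,"translation":[-0.007,0.04,0],"dr":[0,0,-0.002]}
    - {"gripper":1,"translation":[0,0,0],"dr":[0,0,0]}
    - {"gripper":1,"translation":[0,0,0],"dr":[0,0,0]}
    - {"gripper":1,"translation":[0,0,0],"dr":[0,0,0]}
    - {"gripper":1,"translation":[0,0,0],"dr":[0,0,0]}
    - {"gripper":1,"translation":[0,0,0],"dr":[0,0,0]}

```text
clock: 9.82
eef_pos: [554.8, -38.5, 113.3]
tcp_rot: [3.142, -0.0, -0.028]
contact_force: [-0.0, -0.0, -3.0]
opening: 0.131
```

Emit:
jog_arm:
  deltas:
    - {"gripper":1,"translation":[0,0,-0.02],"dr":[0,-0.01,0]}
    - {"gripper":1,"translation":[0,0,-0.05],"dr":[0,-0.015,0]}
    - {"gripper":1,"translation":[0,0,-0.08],"dr":[-0.001,-0.02,0]}
    - {"gripper":1,"translation":[0,0,-0.08],"dr":[-0.001,-0.02,0]}
    - {"gripper":1,"translation":[0,0,-0.07],"dr":[0,-0.02,0]}
    - {"gripper":1,"translation":[0,0,-0.04],"dr":[-0.001,-0.015,0]}
    - {"gripper":1,"translation":[0,0,-0.02],"dr":[0,-0.01,0]}
    - {"gripper":1,"translation":[0,0,0],"dr":[0,0,0]}
    - {"gripper":1,"translation":[0,0,0],"dr":[0,0,0]}
    - {"gripper":1,"translation":[0,0,0],"dr":[0,0,0]}

```text
clock: 10.65
eef_pos: [555.1, -38.1, 77.7]
tcp_rot: [3.141, -0.173, -0.027]
contact_force: [0.7, 0.3, -3.4]
opening: 0.128
```

```bash
cat >> h.py <<'E'
from scipy.spatial.transform import Rotation as Ro
def scoop(s=None):
    s=s or r.sense(); R=Ro.from_euler("xyz",s["tcp_rot"]).as_matrix()@np.diag([1,-1,-1.])
    return s["eef_pos"],R
def sp(P,s=None): p,R=scoop(s); return p+R@(np.array(P,float)-[36,0,34.3])
def tray(P):
    c,n=np.cos(-.025),np.sin(-.025); d=np.asarray(P)-[489,-35.8,0]; return np.array([c*d[0]+n*d[1],-n*d[0]+c*d[1],d[2]])
def report():
    s=r.sense();print("t",round(s["clock"],2),"F",s["contact_force"].round(1),"open",round(s["opening"],3),"rot",s["tcp_rot"].round(3),"p",s["eef_pos"].round(1))
    for n,P in(("lip",(-25,0,19)),("cor+",(-25,50,0)),("cor-",(-25,-50,0)),("back",(42,0,0))): print(n,tray(sp(P,s)).round(1))
def greens(n,img):
    h=cv2.cvtColor(img,cv2.COLOR_BGR2HSV);m=cv2.inRange(h,(45,100,40),(80,255,255));k,_,st,ce=cv2.connectedComponentsWithStats(m)
    for i in range(1,k):
        if st[i,4]>25: print(n,"green",st[i].tolist(),ce[i].round(1))
E
python3 - <<'E'
from h import *
report()
c=r.calibration("wrist")
ims={n:r.grab_frame(n) for n in("top","scene","wrist")}
for n,i in ims.items(): greens(n,i);cv2.imwrite(f"pics/p_{n}.png",i)
A=cv2.resize(ims["top"][110:220,215:325],(380,380));B=cv2.resize(ims["scene"][140:250,190:300],(400,400))
W=cv2.resize(ims["wrist"],(400,300))
C=np.zeros((600,800,3),np.uint8);C[:300,:400]=cv2.resize(A,(400,300));C[:400,400:]=B;C[300:,:400]=W
cv2.imwrite("pics/g5.png",C)
E
```

```text
t 10.65 F [ 0.7  0.3 -3.4] open 0.128 rot [ 3.141 -0.173 -0.027] p [555.1 -38.1  77.7]
lip [ 8.6 -0.5 52.1]
cor+ [12.  49.5 33.4]
cor- [ 11.8 -50.5  33.4]
back [77.9 -0.7 44.9]
scene green [60, 44, 34, 43, 524] [77.1 65.2]
wrist green [218, 161, 25, 11, 211] [230.  166.5]
wrist green [189, 165, 26, 12, 226] [201.5 171.2]
wrist green [190, 196, 54, 81, 2567] [213.  228.1]
```

View pics/g5.png

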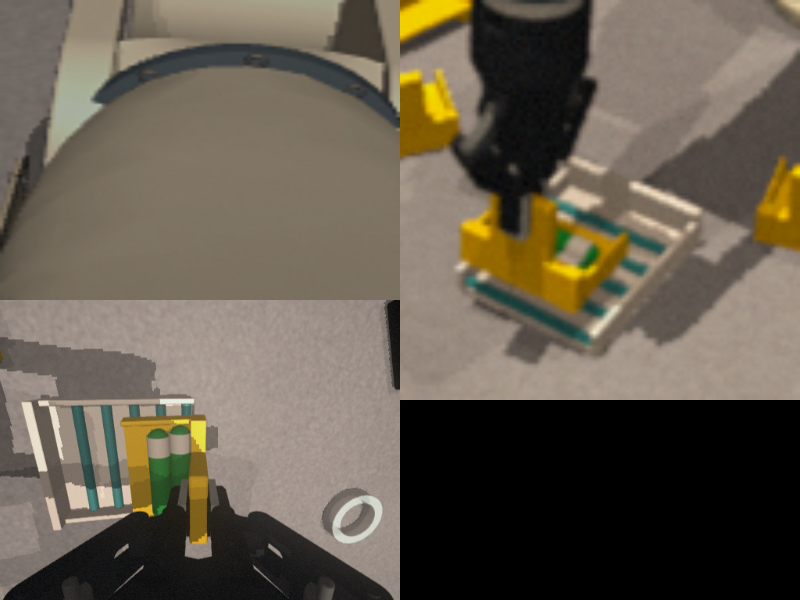

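The scoop sits over the tray between its side walls with its mouth towards the end wall, and both tubes are still at the back (wrist view around (160–180,435) in the mosaic). I'll check the tray wall projection numerically and lower the scoop into the pouring position.

```bash
python3 - <<'E'
from h import *
c=r.calibration("wrist")
def tw(P): a=-.025; return [489+np.cos(a)*P[0]-np.sin(a)*P[1],-35.8+np.sin(a)*P[0]+np.cos(a)*P[1],P[2]]
for P in((71,62,24),(71,57,24),(0,62,24),(0,57,24),(-52,57,24)): print(P,proj("wrist",tw(P),c).round(1))
print("scoop +y rim back bottom",proj("wrist",sp((42,50,0)),c),proj("wrist",sp((-25,50,19)),c))
f=cv2.imread("pics/p_wrist.png");g=cv2.cvtColor(f,cv2.COLOR_BGR2GRAY)
for x in(140,240): print(x,[int(v) for v in g[118:145,x]])
E
```

```text
(71, 62, 24) [249.2 124.5]
(71, 57, 24) [249.2 131.3]
(0, 62, 24) [149.1 126.1]
(0, 57, 24) [150.  133.4]
(-52, 57, 24) [ 69.3 135. ]
scoop +y rim back bottom [264.30753329 145.36559292] [157.96324821 150.04091078]
140 [101, 98, 100, 100, 101, 101, 103, 103, 102, 132, 161, 166, 164, 162, 160, 153, 111, 73, 74, 73, 80, 76, 79, 80, 79, 84, 81]
240 [161, 160, 159, 162, 138, 110, 112, 110, 188, 231, 235, 234, 236, 231, 185, 131, 145, 121, 97, 97, 99, 99, 102, 99, 101, 98, 102]
```

Emit:
jog_arm:
  deltas:
    - {"gripper":1,"translation":[0,0,-0.03],"dr":[0,0,0]}
    - {"gripper":1,"translation":[0,0,-0.05],"dr":[0,0,0]}
    - {"gripper":1,"translation":[0,0,-0.05],"dr":[0,0,0]}
    - {"gripper":1,"translation":[0,0,-0.02],"dr":[0,0,0]}
    - {"gripper":1,"translation":[0,0,0],"dr":[0,0,0]}
    - {"gripper":1,"translation":[0,0,0],"dr":[0,0,0]}

```text
clock: 11.3
eef_pos: [554.5, -37.9, 62.0]
tcp_rot: [-3.142, -0.172, -0.027]
contact_force: [0.3, 0.5, -2.2]
opening: 0.13
```

Emit:
jog_arm:
  deltas:
    - {"gripper":1,"translation":[-0.002,0,0.004],"dr":[0,-0.0056,0]}
    - {"gripper":1,"translation":[-0.002,0,0.004],"dr":[0,-0.0056,0]}
    - {"gripper":1,"translation":[-0.002,0,0.004],"dr":[0,-0.0056,0]}
    - {"gripper":1,"translation":[-0.002,0,0.004],"dr":[0,-0.0056,0]}
    - {"gripper":1,"translation":[-0.002,0,0.004],"dr":[0,-0.0056,0]}
    - {"gripper":1,"translation":[-0.002,0,0.004],"dr":[0,-0.0056,0]}
    - {"gripper":1,"translation":[-0.002,0,0.004],"dr":[0,-0.0056,0]}
    - {"gripper":1,"translation":[-0.002,0,0.004],"dr":[0,-0.0056,0]}
    - {"gripper":1,"translation":[0,0,0],"dr":[0,0,0]}
    - {"gripper":1,"translation":[0,0,0],"dr":[0,0,0]}
    - {"gripper":1,"translation":[0,0,0],"dr":[0,0,0]}
    - {"gripper":1,"translation":[0,0,0],"dr":[0,0,0]}

```text
clock: 12.3
eef_pos: [553.3, -37.9, 65.6]
tcp_rot: [-3.14, -0.243, -0.027]
contact_force: [-0.2, 0.4, -2.3]
opening: 0.128
```

```bash
python3 - <<'E'
from h import *
report()
for n in("wrist","scene"): f=r.grab_frame(n); greens(n,f); cv2.imwrite(f"pics/q1_{n}.png",f)
E
```

```text
t 12.3 F [-0.2  0.4 -2.3] open 0.128 rot [-3.14  -0.243 -0.027] p [553.3 -37.9  65.6]
lip [ 8.8 -0.4 36.1]
cor+ [13.5 49.7 17.7]
cor- [ 13.2 -50.3  17.5]
back [78.4 -0.5 33.8]
wrist green [216, 161, 25, 11, 210] [227.7 166.6]
wrist green [187, 165, 26, 12, 225] [199.  171.4]
wrist green [188, 196, 55, 81, 2697] [211.4 229. ]
scene green [61, 44, 31, 42, 529] [76.9 64.7]
```

Emit:
jog_arm:
  deltas:
    - {"gripper":1,"translation":[-0.002,0,0.004],"dr":[0,-0.0056,0]}
    - {"gripper":1,"translation":[-0.002,0,0.004],"dr":[0,-0.0056,0]}
    - {"gripper":1,"translation":[0,0,0],"dr":[0,0,0]}
    - {"gripper":1,"translation":[0,0,0],"dr":[0,0,0]}
    - {"gripper":1,"translation":[0,0,0],"dr":[0,0,0]}
    - {"gripper":1,"translation":[0,0,0],"dr":[0,0,0]}

```text
clock: 12.9
eef_pos: [552.8, -37.9, 66.4]
tcp_rot: [-3.139, -0.261, -0.028]
contact_force: [0.6, 0.3, -3.0]
opening: 0.127
```

```bash
python3 - <<'E'
from h import *
f=r.grab_frame("wrist"); greens("w",f)
E
```

```text
w green [205, 161, 25, 12, 221] [216.8 167.1]
w green [174, 166, 26, 12, 239] [186.6 172.1]
w green [205, 196, 28, 71, 1266] [217.6 223.5]
w green [176, 201, 32, 77, 1907] [192.  238.5]
```

Emit:
jog_arm:
  deltas:
    - {"gripper":1,"translation":[-0.002,0,0.004],"dr":[0,-0.0056,0]}
    - {"gripper":1,"translation":[-0.002,0,0.004],"dr":[0,-0.0056,0]}
    - {"gripper":1,"translation":[0,0,0],"dr":[0,0,0]}
    - {"gripper":1,"translation":[0,0,0],"dr":[0,0,0]}

```text
clock: 13.28
eef_pos: [552.0, -37.9, 67.1]
tcp_rot: [-3.139, -0.278, -0.028]
contact_force: [-0.3, -0.8, -2.3]
opening: 0.129
```

```bash
python3 - <<'E'
from h import *
f=r.grab_frame("wrist"); greens("w",f);report()
E
```

```text
w green [181, 162, 27, 12, 231] [193.9 168.3]
w green [149, 167, 27, 13, 250] [161.6 173.2]
w green [183, 197, 31, 81, 1937] [198.3 235.8]
w green [151, 202, 35, 76, 1875] [168.5 238.2]
t 13.33 F [ 0.   0.2 -2.6] open 0.126 rot [-3.139 -0.278 -0.028] p [552.2 -37.9  67.2]
lip [ 8.8 -0.3 35.7]
cor+ [14.1 49.7 17.6]
cor- [ 13.9 -50.3  17.3]
back [78.4 -0.5 35.8]
```

The tubes are rolling slowly and stay about 20 mm apart. I'll hold the tilt and watch.

Emit:
jog_arm:
  deltas:
    - {"gripper":1,"translation":[0,0,0],"dr":[0,0,0]}
    - {"gripper":1,"translation":[0,0,0],"dr":[0,0,0]}

```text
clock: 13.5
eef_pos: [552.4, -37.9, 67.3]
tcp_rot: [-3.139, -0.279, -0.028]
contact_force: [0.2, -0.2, -1.9]
opening: 0.125
```

```bash
python3 - <<'E'
from h import *
f=r.grab_frame("wrist"); greens("w",f)
E
```

```text
w green [138, 160, 43, 16, 400] [159.2 167.9]
w green [140, 194, 50, 81, 2900] [165.6 233.6]
```

Emit:
jog_arm:
  deltas:
    - {"gripper":1,"translation":[0,0,0],"dr":[0,0,0]}
    - {"gripper":1,"translation":[0,0,0],"dr":[0,0,0]}
    - {"gripper":1,"translation":[0,0,0],"dr":[0,0,0]}

```text
clock: 13.8
eef_pos: [552.4, -37.9, 67.2]
tcp_rot: [-3.139, -0.278, -0.028]
contact_force: [0.5, -0.3, -2.6]
opening: 0.13
```

```bash
python3 - <<'E'
from h import *
f=r.grab_frame("wrist"); greens("w",f);cv2.imwrite("pics/q2_wrist.png",f)
E
```

```text
w green [79, 159, 29, 13, 244] [ 91.9 165.4]
w green [131, 160, 25, 11, 193] [142.5 165.4]
w green [83, 193, 41, 82, 2194] [104.7 232.6]
w green [133, 192, 34, 76, 1838] [150.6 228.6]
```

Emit:
jog_arm:
  deltas:
    - {"gripper":1,"translation":[0,0,0],"dr":[0,0,0]}
    - {"gripper":1,"translation":[0,0,0],"dr":[0,0,0]}
    - {"gripper":1,"translation":[0,0,0],"dr":[0,0,0]}
    - {"gripper":1,"translation":[0,0,0],"dr":[0,0,0]}
    - {"gripper":1,"translation":[0,0,0],"dr":[0,0,0]}
    - {"gripper":1,"translation":[0,0,0],"dr":[0,0,0]}

```text
clock: 14.35
eef_pos: [552.3, -37.9, 67.2]
tcp_rot: [-3.139, -0.278, -0.028]
contact_force: [0.2, 0.3, -0.5]
opening: 0.124
```

```bash
python3 - <<'E'
from h import *
f=r.grab_frame("wrist"); greens("w",f);report()
b=r.grab_frame("scene");greens("s",b);cv2.imwrite("pics/q3_wrist.png",f);cv2.imwrite("pics/q3_scene.png",b)
c=r.calibration("wrist")
def tw(P): a=-.025; return [489+np.cos(a)*P[0]-np.sin(a)*P[1],-35.8+np.sin(a)*P[0]+np.cos(a)*P[1],P[2]]
for x in(-52,-26,0,26): print(x,proj("wrist",tw((x,-42,17)),c).round(),proj("wrist",tw((x,42,17)),c).round())
E
```

```text
w green [90, 159, 27, 11, 222] [102.5 164.2]
w green [131, 160, 25, 11, 191] [142.6 165.4]
w green [93, 191, 40, 80, 2092] [113.9 229.6]
w green [133, 192, 34, 76, 1841] [150.7 228.5]
t 14.4 F [-1.   0.4 -1.5] open 0.129 rot [-3.139 -0.278 -0.028] p [552.3 -37.9  67.2]
lip [ 8.9 -0.3 35.7]
cor+ [14.2 49.7 17.6]
cor- [ 14.  -50.3  17.3]
back [78.5 -0.5 35.9]
s green [60, 44, 34, 42, 537] [76.9 64.7]
s green [233, 196, 19, 13, 125] [242.1 202.2]
-52 [ 85. 275.] [ 60. 162.]
-26 [124. 269.] [105. 160.]
0 [160. 264.] [147. 157.]
26 [194. 258.] [186. 155.]
```

Both tubes have settled: their cap ends sit at wrist columns about 102 and 142, against predictions of 105 (groove -26) and 147 (groove 0). I'll withdraw up and back, level the scoop, and return to its original clear spot.

Emit:
jog_arm:
  deltas:
    - {"gripper":1,"translation":[0.02,0,0.03],"dr":[0,0,0]}
    - {"gripper":1,"translation":[0.03,0,0.08],"dr":[0,0,0]}
    - {"gripper":1,"translation":[0.03,0,0.12],"dr":[0,0.01,0]}
    - {"gripper":1,"translation":[0.03,0,0.14],"dr":[0,0.027,0]}
    - {"gripper":1,"translation":[0.03,0,0.12],"dr":[0.001,0.035,0]}
    - {"gripper":1,"translation":[0.02,0,0.08],"dr":[0.001,0.035,0]}
    - {"gripper":1,"translation":[0,0,0.03],"dr":[0.001,0.035,0]}
    - {"gripper":1,"translation":[0,0,0],"dr":[0,0.025,0]}
    - {"gripper":1,"translation":[0,0,0],"dr":[0,0.01,0]}
    - {"gripper":1,"translation":[0,0,0],"dr":[0,0,0]}
    - {"gripper":1,"translation":[0,0,0],"dr":[0,0,0]}

```text
clock: 15.37
eef_pos: [568.2, -37.9, 127.1]
tcp_rot: [-3.142, -0.001, -0.027]
contact_force: [-0.2, -0.3, -2.1]
opening: 0.126
```

Emit:
jog_arm:
  deltas:
    - {"gripper":1,"translation":[0.004,-0.06,0],"dr":[0,0,0.002]}
    - {"gripper":1,"translation":[0.012,-0.12,0],"dr":[0,0,0.006]}
    - {"gripper":1,"translation":[0.024,-0.2,0],"dr":[0,0,0.01]}
    - {"gripper":1,"translation":[0.03,-0.26,0],"dr":[0,0,0.012]}
    - {"gripper":1,"translation":[0.035,-0.3,0],"dr":[0,0,0.015]}
    - {"gripper":1,"translation":[0.035,-0.3,0],"dr":[0,0,0.015]}
    - {"gripper":1,"translation":[0.035,-0.3,0],"dr":[0,0,0.015]}
    - {"gripper":1,"translation":[0.035,-0.3,0],"dr":[0,0,0.015]}
    - {"gripper":1,"translation":[0.03,-0.26,0],"dr":[0,0,0.012]}
    - {"gripper":1,"translation":[0.024,-0.2,0],"dr":[0,0,0.01]}
    - {"gripper":1,"translation":[0.012,-0.12,0],"dr":[0,0,0.006]}
    - {"gripper":1,"translation":[0.004,-0.06,0],"dr":[0,0,0.002]}

```text
clock: 16.37
eef_pos: [595.6, -288.1, 127.0]
tcp_rot: [3.141, -0.001, 0.16]
contact_force: [0.5, 0.2, -2.0]
opening: 0.13
```

Emit:
jog_arm:
  deltas:
    - {"gripper":1,"translation":[0,0,0],"dr":[0,0,0]}
    - {"gripper":1,"translation":[0,0,0],"dr":[0,0,0]}
    - {"gripper":1,"translation":[0,0,0],"dr":[0,0,0]}
    - {"gripper":1,"translation":[0,0,0],"dr":[0,0,0]}

```text
clock: 16.7
eef_pos: [596.2, -284.9, 127.2]
tcp_rot: [-3.141, -0.0, 0.162]
contact_force: [1.4, -0.3, -1.3]
opening: 0.125
```

Emit:
jog_arm:
  deltas:
    - {"gripper":1,"translation":[0,0,-0.1],"dr":[0,0,0]}
    - {"gripper":1,"translation":[0,0,-0.2],"dr":[0,0,0]}
    - {"gripper":1,"translation":[0,0,-0.2],"dr":[0,0,0]}
    - {"gripper":1,"translation":[0,0,-0.2],"dr":[0,0,0]}
    - {"gripper":1,"translation":[0,0,-0.12],"dr":[0,0,0]}
    - {"gripper":1,"translation":[0,0,-0.05],"dr":[0,0,0]}
    - {"gripper":1,"translation":[0,0,-0.02],"dr":[0,0,0]}
    - {"gripper":1,"translation":[0,0,-0.02],"dr":[0,0,0]}
    - {"gripper":1,"translation":[0,0,0],"dr":[0,0,0]}
    - {"gripper":1,"translation":[0,0,0],"dr":[0,0,0]}
    - {"gripper":1,"translation":[0,0,0],"dr":[0,0,0]}

```text
clock: 17.62
eef_pos: [596.9, -286.2, 37.1]
tcp_rot: [3.141, -0.002, 0.161]
contact_force: [0.4, 0.1, -1.8]
opening: 0.131
```

```bash
python3 - <<'E'
from h import *
t=r.grab_frame("top");b=r.grab_frame("scene");greens("top",t);greens("scene",b);report()
for n,i in(("top",t),("scene",b)): cv2.imwrite(f"pics/z_{n}.png",i)
A=cv2.resize(t[125:215,215:305],(400,400),interpolation=cv2.INTER_CUBIC);B=cv2.resize(b[130:230,90:190],(400,400),interpolation=cv2.INTER_CUBIC)
cv2.imwrite("pics/g6.png",np.hstack([A,B]))
E
```

```text
scene green [60, 45, 28, 41, 340] [73.4 63.1]
scene green [228, 196, 23, 17, 226] [238.9 203.7]
t 17.72 F [-0.1 -1.  -2.1] open 0.134 rot [ 3.141e+00 -1.000e-03  1.610e-01] p [ 596.7 -286.1   36.9]
lip [  54.  -258.9   21.5]
cor+ [  44.8 -209.7    2.5]
cor- [  63.3 -308.     2.6]
back [ 119.9 -246.5    2.6]
```

View pics/g6.png

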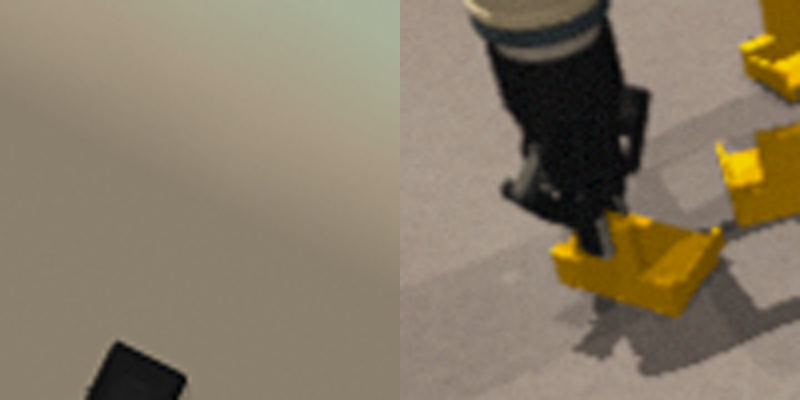

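The top view is blocked by the arm. The scene crop shows the empty scoop, level and just above the desk. I'll lower it until contact.

Emit:
jog_arm:
  deltas:
    - {"gripper":1,"translation":[0,0,-0.01],"dr":[0,0,0]}
    - {"gripper":1,"translation":[0,0,-0.01],"dr":[0,0,0]}
    - {"gripper":1,"translation":[0,0,0],"dr":[0,0,0]}
    - {"gripper":1,"translation":[0,0,0],"dr":[0,0,0]}

```text
clock: 18.05
eef_pos: [596.8, -286.1, 35.8]
tcp_rot: [3.141, -0.001, 0.161]
contact_force: [-3.2, 1.7, 11.1]
opening: 0.128
```

Emit:
jog_arm:
  deltas:
    - {"gripper":1,"translation":[0,0,0.005],"dr":[0,0,0]}
    - {"gripper":0.7,"translation":[0,0,0],"dr":[0,0,0]}
    - {"gripper":0.6,"translation":[0,0,0],"dr":[0,0,0]}
    - {"gripper":0.4,"translation":[0,0,0],"dr":[0,0,0]}
    - {"gripper":0.1,"translation":[0,0,0],"dr":[0,0,0]}
    - {"gripper":-0.3,"translation":[0,0,0],"dr":[0,0,0]}
    - {"gripper":-0.3,"translation":[0,0,0],"dr":[0,0,0]}
    - {"gripper":-0.3,"translation":[0,0,0],"dr":[0,0,0]}

```text
clock: 18.72
eef_pos: [596.3, -285.9, 34.6]
tcp_rot: [-3.142, -0.0, 0.161]
contact_force: [-0.2, 0.1, -0.3]
opening: 0.652
```

Emit:
jog_arm:
  deltas:
    - {"gripper":-0.3,"translation":[0,0,0.05],"dr":[0,0,0]}
    - {"gripper":-0.3,"translation":[0,0,0.1],"dr":[0,0,0]}
    - {"gripper":-0.3,"translation":[0,0,0.2],"dr":[0,0,0]}
    - {"gripper":-0.3,"translation":[0,0,0.3],"dr":[0,0,0]}
    - {"gripper":-0.3,"translation":[0,0,0.3],"dr":[0,0,0]}
    - {"gripper":-0.3,"translation":[0,0,0.3],"dr":[0,0,0]}
    - {"gripper":-0.3,"translation":[0.1,-0.3,0.2],"dr":[0,0,0]}
    - {"gripper":-0.3,"translation":[0.1,-0.35,0],"dr":[0,0,0]}
    - {"gripper":-0.3,"translation":[0.1,-0.35,0],"dr":[0,0,0]}
    - {"gripper":-0.3,"translation":[0.1,-0.35,0],"dr":[0,0,0]}
    - {"gripper":-0.3,"translation":[0.05,-0.35,0],"dr":[0,0,0]}
    - {"gripper":-0.3,"translation":[0,-0.2,0],"dr":[0,0,0]}

```text
clock: 19.72
eef_pos: [641.8, -479.6, 180.8]
tcp_rot: [3.139, -0.001, 0.16]
contact_force: [-1.0, 0.3, -0.4]
opening: 0.648
```

```bash
python3 - <<'E'
from h import *
t=r.grab_frame("top");b=r.grab_frame("scene");greens("top",t);greens("scene",b);report()
def tw(P): a=-.025; return [489+np.cos(a)*P[0]-np.sin(a)*P[1],-35.8+np.sin(a)*P[0]+np.cos(a)*P[1],P[2]]
for x in(-26,0): print(x,proj("top",tw((x,0,17))),proj("scene",tw((x,0,17))))
A=cv2.resize(t[125:215,215:305],(400,400),interpolation=cv2.INTER_CUBIC);B=cv2.resize(b[130:230,90:290],(800,400),interpolation=cv2.INTER_CUBIC)
A2=cv2.resize(t[100:165,335:410],(400,346))
C=np.zeros((600,800,3),np.uint8);C[:300,:300]=cv2.resize(A,(300,300));C[:300,300:600]=cv2.resize(A2,(300,300));C[300:]=cv2.resize(b[145:235,100:340],(800,300),interpolation=cv2.INTER_CUBIC)
cv2.imwrite("pics/g7.png",C)
E
```

```text
top green [258, 165, 15, 8, 93] [263.6 168.5]
top green [256, 175, 10, 8, 60] [259.5 178.5]
scene green [381, 10, 6, 25, 72] [384.   23.1]
scene green [61, 44, 33, 42, 485] [77.2 65.2]
scene green [227, 196, 24, 17, 228] [238.8 203.7]
t 19.82 F [ 0.1 -0.8 -0.1] open 0.649 rot [ 3.14e+00 -1.00e-03  1.58e-01] p [ 640.6 -479.7  180.2]
lip [ 102.7 -451.1  164.9]
cor+ [  93.6 -402.   145.8]
cor- [ 111.8 -500.3  146. ]
back [ 168.6 -438.9  145.9]
-26 [264.83628237 179.32959012] [244.68015636 202.91806696]
0 [265.24742409 168.52862924] [239.29024347 208.40942545]
```

View pics/g7.png

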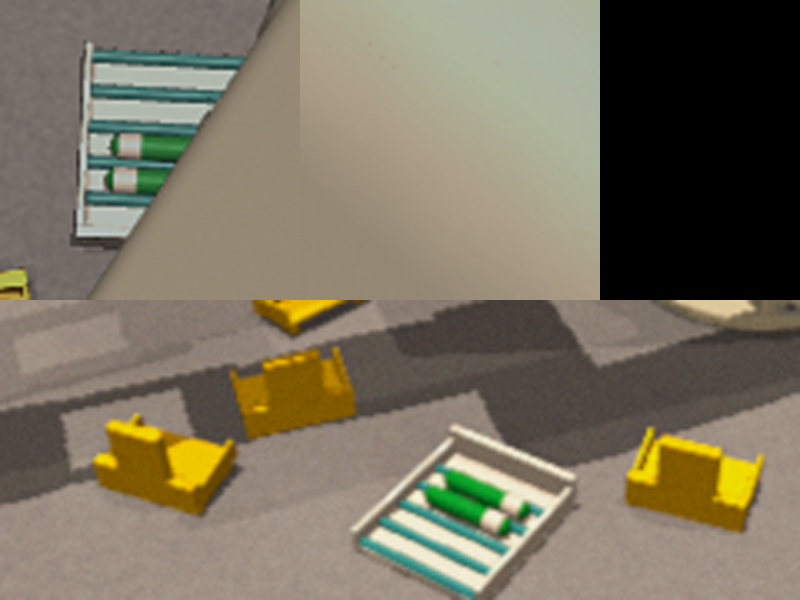

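Each tube lies in its own groove: their rows in the top view, 168.5 and 178.5, match the predictions of 168.5 and 179.3. The empty scoop stands upright on the desk, and the gripper is clear of it.

```bash
python3 -c "
from rig import r
print(r.sign_off())"
```

```text
the job is handed in; nothing more can be done
None
```

The two green tubes now lie in neighbouring grooves of the tray, at x -26 and x 0. The empty yellow scoop stands upright and released on its original spot. I handed the job in at about 20 s of the 64 s.

- **What I did:** I lifted the scoop by its tab and carried it level. With the lip about 36 mm above the desk over the tray, I tipped it to 16°. The tubes rolled out one after the other; I stopped at 16° because both were already out.
- **Last checks:**
  - In the last top view, the tubes' rows (168.5 and 178.5) match the two groove centres (168.5 and 179.3).
  - The last scene view shows the scoop upright and empty.
  - The last force reading was about 1 N, with the gripper clear.
- **What disagreed:** My first pinch closed on nothing. The images show the fingertips about 8 mm behind the reported TCP, not 25 mm ahead of it as described. I regripped about 31 mm lower, and the grip held at 11 mm opening. During that first pinch the tips were right at the tab's top; the force readings showed no contact, and the scoop did not visibly move.
- **What I could not check:** In the last top view the arm hid the scoop and the right half of the tray. So the scoop's final state rests on the scene view, and the tubes' position on the scene view and the visible half of the tray.

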